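# Square a knife-handle slab into the corner of a drilling jig

## Task

Take the yellow-gripped push block and with it gently nudge the brown wooden handle slab across the drilling jig until its long edge lies flush against the far steel fence and its short edge flush against the blue side stop. Touch the slab only with the push block, never with the gripper, and do not ram it. Then stand the push block upright on the bench, off the jig, and let go; leave the yellow knife, the spectacles and the tin alone.

Things in the scene. Friction and masses are not known exactly. Their poses are not given: they have to be found in the camera images.
- jig: Fixed drilling jig: aluminium plate 200 (own x) by 300 (own y) by 12 mm thick on the bench. Origin at the centre of its underside; own x points to the fence, own y along the fence to the side stop, own z up. The dark steel fence stands 18 mm above the plate and runs along own y over 290 mm at the plate's far (+x) edge. See stop_slot for the blue side stop.
- fence_face (a point): Foot of the middle of the fence's face that looks to the jig's -x: 85 mm along own x from the jig's origin, on the plate's top (12 mm up). Axes as the jig's. The fence is rigid.
- stop_slot (a point): Fixed point of the jig (30, 100 mm), on the plate's top. The blue side stop is clamped tight here, square to the fence: 100 mm long (jig x, -20 to 80 mm), 22 mm wide, 18 mm high, with a black knob to 24 mm. Its face looks to jig -y and may be set anywhere from 80 to 120 mm along jig y from the jig's origin: where, is not reported; find it by feel or sight.
- plunger (a joint): Small brass spring plunger (8 mm across, centred 7 mm above the plate, 50 mm along jig x) in the face of the blue side stop: 0 when fully out, 0.004 m when something lies flush against the stop's face (it stands 4 mm proud of it). Its spring pushes with under 0.2 N and does not move the slab back.
- slab: Loose brown wooden slab 70 (own x) by 140 (own y) by 12 mm thick, lying flat on the jig's plate, about 0.16 kg. Origin at the centre of its underside. It starts out of the corner and askew by up to about 14 degrees; own x faces the fence, own y faces the stop.
- corner_a (a point): The slab's bottom corner at own +x, +y (35, 70 mm): the one that goes into the corner of fence and stop.
- corner_b (a point): The slab's bottom corner at own +x, -y: the other end of the long edge that goes to the fence.
- pusher: Loose push block, about 0.18 kg, standing upright on the bench: black foot 40 (own x) by 60 (own y) by 18 mm high, and on it an upright yellow grip 36 (own x) by 18 (own y) mm, rising from 18 to 80 mm. Origin at the centre of its underside. Pinch the grip from above across its 18 mm (along own y). Any side of the foot can push.
- tin: Bystander: round jar of polish, 68 mm across and 60 mm high, red cap. Origin at the centre of its underside.
- knife: Bystander: knife with yellow handle lying flat, handle from 0 to 120 mm along own -x, blade about 154 mm along own +x; 28 mm wide, 20 mm high. Origin at the handle's front end, underneath.
- spectacles: Bystander: wire spectacles lying flat, 135 mm wide (own y), 115 mm deep (own x), 12 mm high. Origin between the lenses, underneath.

How it is judged:
By the outcome, as a careful person would: the job done as asked, in the order asked, and still so for the second after the job is handed in, with the robot touching nothing.
It also fails if it takes over 72 s, if anything falls off the work surface, if the arm or the gripper's body presses on something with over 40 N, if the wrist force passes 120 N, or if a joint passes its speed limit or range.

## Robot

A 6-joint arm with a two-finger parallel gripper is mounted at the origin on the work surface. World frame = base frame: x ahead of the robot, y to its left, z up, the work surface at z = 0. Lengths are in m, angles in rad, forces in N, time in s.
With the tool pointing down it reaches from about 0.25 to 0.725 m from the base axis. Payload 4 kg.
Tool frame: the origin (TCP) lies midway between the tips of the shut fingers; the grasp point (between the pads) lies bot.pinch_z behind it (bot.pinch_z is the distance from the TCP to the grasp point, in m); z points along the fingers, y is the line along which they close (so a half turn about z gives the same grasp; the last joint's range is limited). The gripper opens to 85 mm and grips with 20 to 120 N. Pads are 22 mm wide; open, the fingers measure 114 mm over their backs; the gripper's body (76 mm by 85 mm) begins 54 mm behind the grasp point. The pads swing forward as they close: fully open they stand 13 mm farther back than shut.
Start: joints at [-1.298, 0.241, 0.005, 1.335, 0, 1.571], TCP at [0.135, -0.482, 0.231] pointing down, gripper open.
Joint ranges: [-2.72, 2.72], [-1.05, 1.87], [-1.09, 1.28], [-1.99, 2.15], [-1.42, 1.44], [-3.14, 3.14]. Speed limits (rad/s): [2.79, 2.79, 3.14, 3.14, 3.14, 3.14].

## Interface

Orientations are given as a unit quaternion [x, y, z, w].
In Python, from workcell import bot gives the robot as it stands.
- The arm moves only by the shell command python3 jog.py 'ROWS'. ROWS is a JSON object whose key "rows" holds a list of rows, 1 to 10 of them, each of 7 numbers: a rotation vector rx, ry, rz in fractions of the full range, 1 being 4 rad, then dx, dy, dz in normalised numbers (1 is 1 m), then the finger opening in m; each row is the pose to reach, as a shift and turn from the pose commanded when the command began, along the tool's axes at that moment; what a row does not reach only later rows make up. A row lasts 1/8 s, in which the tool goes at most 0.0625 m and 0.188 rad, less where a joint would pass 70% of its speed; a pose out of reach is approached as far as the arm can. The fingers move at their own pace and stop on an object; the grip force is fixed at half the most. Time passes only in rows, so rows that do not move let the fingers close. It prints the time, the measured TCP pose, the force, the opening and the grip force at its end. Shift and turn numbers lie between -1 and 1, and a call with a number outside is refused. Input that does not fit is refused with a message, and nothing moves.
- bot.get_obs(): the state, without advancing time (a new reading comes with each control period).
- bot.camera(name): name is "scene" or "top" or "wrist"; returns the picture (384x512x3 uint8, red, green, blue); there is no depth.
- bot.calibration(name): a dict with "mtx" (3x3 intrinsics, pixels), "R" (3x3) and "t" (3): a world point X has camera coordinates R X + t. Camera axes: x right, y down, z forward; pixel columns grow to the right and rows downward; lengths in m; the calibration is good to about 2 mm. A picture is of the moment at which its call begins: read the wrist's pose just before it. calibration takes no time and is no camera call; for the wrist camera it gives the pose at the moment of the call.
- bot.job_done(): hands the job in; it is judged then, once.
The state is a dict: "clock": time; "joint_pos": joint angles; "joint_vel": joint speeds; "tau": joint torques, N m; "eef_pos": TCP position; "tool_rot": TCP orientation; "ft_force": force on the tool from outside, world axes, zero at the start; "ft_torque": the same for the moment, N m; "grip_width": finger opening in m; "grasp_force": force on a finger pad.
Only numpy, scipy, OpenCV 4.12 (cv2) and the standard library are available. Lean on these libraries where they do the work, as an engineer would, in place of code of your own. Each camera call takes 0.05 s, during which the arm holds its last target. There are 200 camera calls.

## Working session

There is one attempt and no reset: what is moved stays moved. The work goes in short steps, Python scripts to look and compute and a shell command to move; the robot and the scene stay as the last step left them, time stands still between calls to the robot, and variables do not carry over. Pictures are saved under pics/ and viewed, at most 10 in all, crops included, and the job is handed in when it is done.

```bash
ls; mkdir -p pics; python3 - <<'E'
from workcell import bot
import cv2
for n in("top","scene"):
    im=bot.camera(n); cv2.imwrite(f"pics/{n}0.png",im[:,:,::-1])
    c=bot.calibration(n); print(n,c["mtx"].round(1).tolist(),c["R"].round(3).tolist(),c["t"].round(3).tolist())
print(bot.pinch_z,bot.get_obs())
E
```

```text
jog.py
pics
workcell.py
top [[390.7, 0.0, 259.9], [0.0, 390.7, 190.2], [0.0, 0.0, 1.0]] [[-0.002, -1.0, 0.008], [-0.984, 0.001, -0.178], [0.178, -0.008, -0.984]] [0.0, 0.518, 0.931]
scene [[477.5, 0.0, 257.0], [0.0, 477.5, 190.1], [0.0, 0.0, 1.0]] [[0.004, 1.0, 0.017], [0.719, 0.009, -0.695], [-0.695, 0.015, -0.719]] [-0.008, -0.346, 1.93]
0.0187 {'clock': 0.1, 'joint_pos': array([-1.29798436e+00,  2.41311045e-01,  3.84497086e-03,  1.33524188e+00,
        1.93804261e-05,  1.57079199e+00]), 'joint_vel': array([ 0.00124474, -0.00115679,  0.00259144,  0.00160154, -0.00242804,
        0.00086456]), 'tau': array([-4.44698571e-04, -3.73138368e+01,  2.53009897e+01,  1.08646849e-02,
        4.71158728e-05,  3.83740741e-06]), 'eef_pos': array([ 0.13456713, -0.48093947,  0.23050996]), 'tool_rot': array([ 9.90710374e-01,  1.35985444e-01, -1.20372409e-04, -9.48252463e-04]), 'ft_force': array([ 0.65796369,  1.2154676 , -0.93119993]), 'ft_torque': array([0.02025969, 0.01999989, 0.0329203 ]), 'grasp_force': 0.0, 'grip_width': 0.08548954211219063}
```

View pics/top0.png

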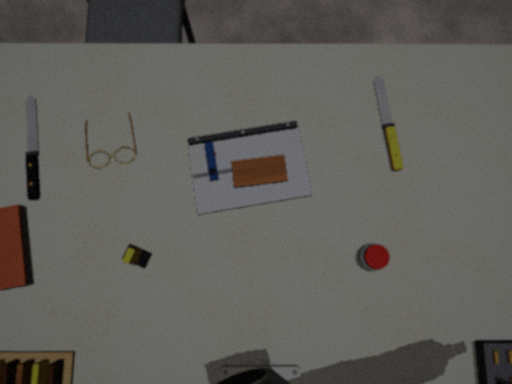

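View pics/scene0.png

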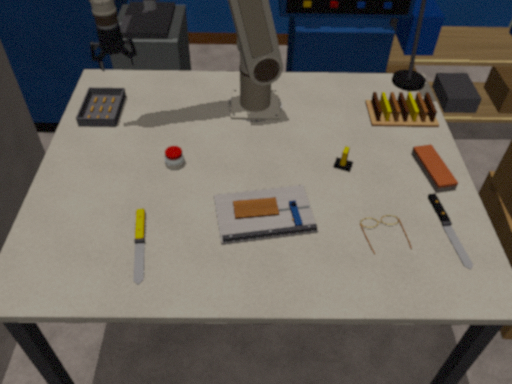

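The top view shows the jig around (250,167), with the fence at the top edge, the blue stop at (211,162), the slab at (259,171), the pusher at (137,256) and the tin at (374,257). The scene view agrees, with the pusher at (344,160).

```bash
cat > h.py <<'E'
import numpy as np, cv2
from workcell import bot
from scipy.spatial.transform import Rotation as Ro
def ray(c,uv):
    uv=np.atleast_2d(uv).astype(float)
    d=np.c_[uv,np.ones(len(uv))]@np.linalg.inv(c["mtx"]).T@c["R"]
    return -c["R"].T@c["t"], d
def onz(c,uv,z):
    o,d=ray(c,uv); return o+d*((z-o[2])/d[:,2])[:,None]
def tri(c1,u1,c2,u2):
    o1,d1=ray(c1,u1);o2,d2=ray(c2,u2);d1=d1[0];d2=d2[0]
    s=np.linalg.lstsq(np.c_[d1,-d2],o2-o1,rcond=None)[0]
    p,q=o1+s[0]*d1,o2+s[1]*d2
    return (p+q)/2,np.linalg.norm(p-q)
def hsv(im): return cv2.cvtColor(im,cv2.COLOR_RGB2HSV)
def mask(im,lo,hi,roi=None):
    m=cv2.inRange(hsv(im),np.array(lo),np.array(hi))
    if roi is not None:
        k=np.zeros_like(m);x0,y0,x1,y1=roi;k[y0:y1,x0:x1]=255;m&=k
    return m
def big(m):
    cs=cv2.findContours(m,cv2.RETR_EXTERNAL,cv2.CHAIN_APPROX_NONE)[0]
    return max(cs,key=cv2.contourArea)
def rect(c,cnt,z):
    "min-area rectangle of a contour cast on plane z: centre, sizes, axis angle"
    p=onz(c,cnt[:,0,:],z)[:,:2]; return cv2.minAreaRect((p*1000).astype(np.float32))
E
python3 - <<'E'
from h import *
T=cv2.imread("pics/top0.png")[:,:,::-1].copy();S=cv2.imread("pics/scene0.png")[:,:,::-1].copy()
ct,cs=bot.calibration("top"),bot.calibration("scene")
for nm,lo,hi,rt,rs in [("slab",(5,100,60),(20,255,255),(225,145,300,200),(220,190,285,225)),("stop",(100,120,40),(125,255,255),(195,135,225,190),(280,190,310,235)),("grip",(22,120,60),(35,255,255),(115,235,155,275),(330,140,360,175)),("tin",(0,150,80),(6,255,255),(350,235,400,280),(160,140,190,175))]:
    a,b=big(mask(T,lo,hi,rt)),big(mask(S,lo,hi,rs))
    ca,cb=a[:,0].mean(0),b[:,0].mean(0)
    print(nm,cv2.boundingRect(a),cv2.boundingRect(b),tri(ct,ca,cs,cb))
    z={"slab":.024,"stop":.030,"grip":.08,"tin":.06}[nm]
    print("  top rect",rect(ct,a,z)," scene",rect(cs,b,z))
m=mask(T,(0,0,0),(179,255,50),(115,235,160,275)); a=big(m);print("foot",cv2.boundingRect(a),rect(ct,a,.018))
m=mask(T,(0,0,0),(179,255,70),(180,115,305,150)); a=big(m);print("fence",cv2.boundingRect(a),rect(ct,a,.03))
crop=lambda I,x,y,w,h:cv2.resize(I[y:y+h,x:x+w],(390,int(390*h/w)),interpolation=cv2.INTER_CUBIC)
A=crop(T,180,110,140,110);B=crop(T,110,235,50,39)
h=min(len(A),len(B));cv2.imwrite("pics/c1.png",np.hstack([A[:h],B[:h]])[:,:,::-1])
E
```

```text
slab (232, 155, 55, 32) (233, 198, 46, 21) (array([0.57463658, 0.00088471, 0.01712879]), np.float64(0.0006146118750442568))
  top rect ((573.37255859375, 1.5499649047851562), (68.38581848144531, 136.9064483642578), 7.330449104309082)  scene ((579.7086181640625, 1.1116256713867188), (73.65745544433594, 137.86924743652344), 7.492549896240234)
stop (205, 141, 11, 30) (290, 202, 11, 23) (array([0.6110791 , 0.12519968, 0.03372733]), np.float64(0.0036887624997373933))
  top rect ((612.7847900390625, 127.45832061767578), (76.13507843017578, 17.85114288330078), 10.378113746643066)  scene ((606.313232421875, 124.343994140625), (94.03474426269531, 18.07372283935547), 10.260826110839844)
grip (123, 248, 12, 15) (340, 147, 9, 19) (array([0.35891924, 0.31224196, 0.04936111]), np.float64(0.00937415167947296))
  top rect ((358.6230773925781, 307.41363525390625), (18.144371032714844, 33.4543342590332), 65.75779724121094)  scene ((393.5325012207031, 297.7217102050781), (19.93077850341797, 96.9496078491211), 74.96385192871094)
tin (366, 245, 23, 24) (165, 146, 17, 13) (array([ 0.35407333, -0.2822806 ,  0.05249805]), np.float64(0.000961687819992854))
  top rect ((353.9298095703125, -281.2668762207031), (53.3761100769043, 54.39079666137695), 89.85813903808594)  scene ((360.92236328125, -280.99169921875), (60.83534240722656, 53.732826232910156), 28.5643253326416)
foot (129, 245, 22, 23) ((356.99822998046875, 305.9404296875), (59.987918853759766, 40.599403381347656), 67.31602478027344)
fence (188, 121, 109, 29) ((663.9164428710938, 42.66352844238281), (41.30079650878906, 287.4967956542969), 9.676932334899902)
```

View pics/c1.png

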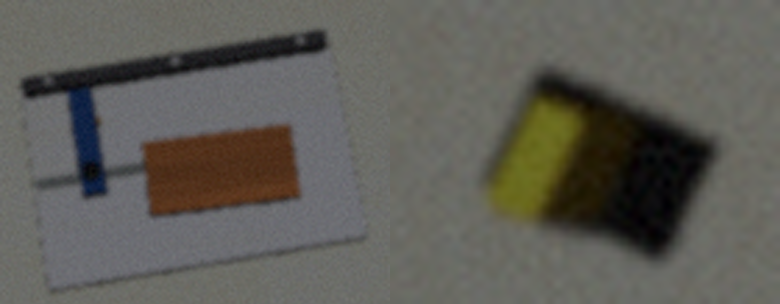

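The enlarged crop confirms the stop, with its brass plunger facing the slab, and the pusher's foot with its yellow grip leaning to the left because of perspective. Sizes match the text: slab 68x137 mm, foot 60x41 mm. Next I'll write a delta helper and go over the pusher.

```bash
cat >> h.py <<'E'
def delta(target,yaw=None):
    "print shift (tool axes) to target TCP and rz that puts tool y at world angle yaw (deg, mod 180)"
    o=bot.get_obs();R=Ro.from_quat(o["tool_rot"]);Rm=R.as_matrix()
    y=np.degrees(np.arctan2(Rm[1,1],Rm[0,1]))
    print("tcp",o["eef_pos"].round(4),"tooly",y.round(2),"tilt z",Rm[:,2].round(4),"F",o["ft_force"].round(2),"t",round(o["clock"],2))
    print(" shift",R.inv().apply(np.array(target)-o["eef_pos"]).round(4))
    if yaw is not None:
        a=(yaw-y+90)%180-90; print(" rz (tool)",np.radians(-a).round(4),"or",np.radians(-a-180*np.sign(-a)).round(4))
E
python3 -c "
from h import *
delta([.40,-.10,.25]);delta([.335,.285,.2],67)"
```

```text
tcp [ 0.1346 -0.4809  0.2305] tooly -74.37 tilt z [-5.0e-04  1.8e-03 -1.0e+00] F [ 0.66  1.22 -0.93] t 0.1
 shift [ 0.3583 -0.2954 -0.0189]
tcp [ 0.1346 -0.4809  0.2305] tooly -74.37 tilt z [-5.0e-04  1.8e-03 -1.0e+00] F [ 0.66  1.22 -0.93] t 0.1
 shift [ 0.3994 -0.6835  0.0318]
 rz (tool) 0.6742 or -2.4674
```

The manual's scale: turns go in shares of 4 rad. Converting my numbers, -1.2 rad / 4 = -0.3.

```bash
python3 jog.py '{"rows":[[0,0,-0.3,0.358,-0.295,-0.02,0.085],[0,0,-0.3,0.358,-0.295,-0.02,0.085],[0,0,-0.3,0.358,-0.295,-0.02,0.085],[0,0,-0.3,0.358,-0.295,-0.02,0.085],[0,0,-0.3,0.358,-0.295,-0.02,0.085],[0,0,-0.3,0.358,-0.295,-0.02,0.085],[0,0,-0.3,0.358,-0.295,-0.02,0.085],[0,0,-0.3,0.358,-0.295,-0.02,0.085]]}'
python3 -c "
from h import *
print(bot.get_obs()['joint_pos'].round(3));delta([.335,.285,.2],67)"
```

```text
clock: 1.1
eef_pos: [0.4011, -0.0982, 0.2511]
tool_rot: [0.739, 0.673, 0.0, -0.0]
ft_force: [-0.7, -0.9, 1.1]
grip_width: 0.0851
grasp_force: 0.0
[-0.241  0.059 -0.159  1.352  0.     1.424]
tcp [ 0.4011 -0.0982  0.2511] tooly -5.35 tilt z [-1.e-04  4.e-04 -1.e+00] F [-0.72 -0.88  1.1 ] t 1.1
 shift [ 0.3754 -0.1015  0.0513]
 rz (tool) -1.2628 or 1.8788
```

Converted, -1.263 rad / 4 = -0.3158.

```bash
python3 jog.py '{"rows":[[0,0,-0.3158,0.375,-0.1015,0.051,0.085],[0,0,-0.3158,0.375,-0.1015,0.051,0.085],[0,0,-0.3158,0.375,-0.1015,0.051,0.085],[0,0,-0.3158,0.375,-0.1015,0.051,0.085],[0,0,-0.3158,0.375,-0.1015,0.051,0.085],[0,0,-0.3158,0.375,-0.1015,0.051,0.085],[0,0,-0.3158,0.375,-0.1015,0.051,0.085],[0,0,-0.3158,0.375,-0.1015,0.051,0.085],[0,0,-0.3158,0.375,-0.1015,0.051,0.085]]}'
python3 - <<'E'
from h import *
c=bot.calibration("wrist");I=bot.camera("wrist");cv2.imwrite("pics/w1.png",I[:,:,::-1])
print("cam at",(-c["R"].T@c["t"]).round(3),c["mtx"].round(1).tolist())
delta([.357,.306,.15],67)
a=big(mask(I,(22,120,50),(35,255,255)));print(cv2.boundingRect(a),cv2.minAreaRect(a),rect(c,a,.08))
E
```

```text
clock: 2.22
eef_pos: [0.3356, 0.2813, 0.2002]
tool_rot: [0.203, 0.979, -0.0, -0.0]
ft_force: [0.3, 1.2, -0.4]
grip_width: 0.0854
grasp_force: 0.0
cam at [0.257 0.315 0.344] [[271.3, 0.0, 254.3], [0.0, 271.3, 192.8], [0.0, 0.0, 1.0]]
tcp [0.3358 0.2811 0.2003] tooly 66.58 tilt z [-1.e-04 -5.e-04 -1.e+00] F [ 0.88 -0.65  0.29] t 2.27
 shift [-0.0095  0.0313  0.0503]
 rz (tool) -0.0074 or 3.1342
(275, 165, 22, 46) ((285.5, 187.5), (45.0, 21.0), 90.0) ((348.8064880371094, 310.0152587890625), (21.424108505249023, 48.856666564941406), 69.45263671875)
```

View pics/w1.png

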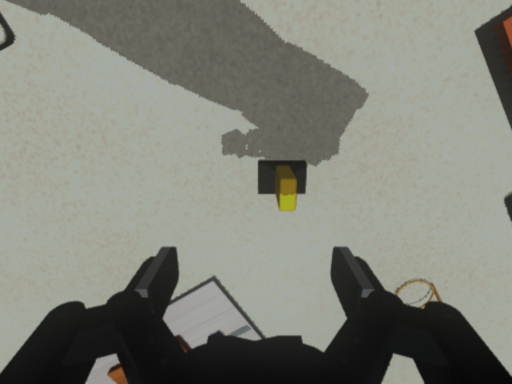

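The wrist view shows the foot at (258–307, 160–194), the grip's shaded side above and its bright top at about (287, 202). The block is nearly square to the image.

```bash
python3 - <<'E'
from h import *
c=bot.calibration("wrist");I=cv2.imread("pics/w1.png")[:,:,::-1].copy()
T=cv2.imread("pics/top0.png")[:,:,::-1].copy();ct=bot.calibration("top");roi=(250,150,320,220)
v=hsv(I)[165:212,287];print(v[::3].tolist())
top=big(mask(I,(22,120,185),(35,255,255),roi))
tt=big(mask(T,(22,120,100),(35,255,255),(115,235,155,275)))
print("w top",cv2.boundingRect(top),rect(c,top,.08)); print("t top",cv2.boundingRect(tt),rect(ct,tt,.08))
m=lambda a:np.mean(cv2.boxPoints(cv2.minAreaRect(a)),0)
print("grip top xyz",tri(c,m(top),ct,m(tt)))
f=big(mask(I,(0,0,0),(179,255,70),(250,150,316,194)));print("foot w",cv2.boundingRect(f),rect(c,f,.018))
ft=big(mask(T,(0,0,0),(179,255,50),(115,235,160,275)))
print("foot",rect(ct,ft,.018)); print(ct["mtx"][0,0])
E
```

```text
[[23, 137, 56], [22, 163, 72], [22, 163, 72], [22, 161, 73], [23, 161, 73], [23, 201, 122], [23, 202, 130], [23, 202, 129], [23, 198, 130], [23, 198, 130], [30, 203, 151], [31, 208, 168], [31, 208, 168], [31, 206, 168], [31, 205, 169], [28, 136, 161]]Traceback (most recent call last):
  File "<stdin>", line 5, in <module>
  File "h.py", line 23, in big
    return max(cs,key=cv2.contourArea)
ValueError: max() iterable argument is empty
```

```bash
python3 - <<'E'
from h import *
c=bot.calibration("wrist");I=cv2.imread("pics/w1.png")[:,:,::-1].copy()
T=cv2.imread("pics/top0.png")[:,:,::-1].copy();ct=bot.calibration("top");roi=(250,150,320,220)
top=big(mask(I,(26,120,145),(35,255,255),roi))
tt=big(mask(T,(22,120,80),(35,255,255),(115,235,155,275)))
print("w top",cv2.boundingRect(top),rect(c,top,.08)); print("t top",cv2.boundingRect(tt),rect(ct,tt,.08))
m=lambda a:np.mean(cv2.boxPoints(cv2.minAreaRect(a)),0)
print("grip top xyz",tri(c,m(top),ct,m(tt)))
f=big(mask(I,(0,0,0),(179,255,50),(250,150,312,198)));print("foot w",cv2.boundingRect(f),rect(c,f,.018))
delta([.357,.306,.036])
E
```

```text
w top (280, 194, 16, 17) ((364.0679016113281, 306.115234375), (15.82553768157959, 17.829103469848633), 66.5824966430664)
t top (123, 248, 11, 15) ((358.398681640625, 308.079833984375), (17.03920555114746, 32.519126892089844), 65.94634246826172)
grip top xyz (array([0.35900465, 0.30576815, 0.09018212]), np.float64(0.002470913624922671))
foot w (259, 161, 47, 32) ((354.9231262207031, 309.89691162109375), (57.079193115234375, 40.00603485107422), 66.57787322998047)
tcp [0.3358 0.2811 0.2003] tooly 66.58 tilt z [-1.e-04 -5.e-04 -1.e+00] F [ 0.88 -0.65  0.29] t 2.27
 shift [-0.0095  0.0313  0.1643]
```

```bash
python3 - <<'E'
from h import *
c=bot.calibration("wrist");I=cv2.imread("pics/w1.png")[:,:,::-1].copy()
T=cv2.imread("pics/top0.png")[:,:,::-1].copy();ct=bot.calibration("top");roi=(250,150,320,220)
top=big(mask(I,(20,120,100),(35,255,255),roi))
tt=big(mask(T,(22,120,80),(35,255,255),(115,235,155,275)))
m=lambda a:np.mean(cv2.boxPoints(cv2.minAreaRect(a)),0)
print(cv2.boundingRect(top),rect(c,top,.08),"grip top xyz",tri(c,m(top),ct,m(tt)))
f=big(mask(I,(0,0,0),(179,255,50),(250,150,312,198)));ft=big(mask(T,(0,0,0),(179,255,50),(115,235,160,275)))
print("foot",tri(c,m(f),ct,m(ft)))
delta([.357,.307,.036])
E
```

```text
(279, 179, 18, 32) ((356.61181640625, 309.11065673828125), (17.45699119567871, 33.89531326293945), 66.57476806640625) grip top xyz (array([0.35824022, 0.30937308, 0.07542343]), np.float64(0.000532271831953904))
foot (array([0.35746914, 0.30955281, 0.00649273]), np.float64(0.0015345551876048088))
tcp [0.3358 0.2811 0.2003] tooly 66.58 tilt z [-1.e-04 -5.e-04 -1.e+00] F [ 0.88 -0.65  0.29] t 2.27
 shift [-0.0091  0.0323  0.1643]
```

```bash
python3 jog.py '{"rows":[[0,0,0,-0.009,0.0334,0.03,0.085],[0,0,0,-0.009,0.0334,0.09,0.085],[0,0,0,-0.009,0.0334,0.14,0.085],[0,0,0,-0.009,0.0334,0.1643,0.085],[0,0,0,-0.009,0.0334,0.1643,0.085],[0,0,0,-0.009,0.0334,0.1643,0],[0,0,0,-0.009,0.0334,0.1643,0],[0,0,0,-0.009,0.0334,0.1643,0],[0,0,0,-0.009,0.0334,0.1643,0],[0,0,0,-0.009,0.0334,0.1643,0]]}'
python3 -c "
from h import *
delta([.357,.307,.036])"
```

```text
clock: 3.52
eef_pos: [0.3576, 0.3098, 0.0368]
tool_rot: [0.201, 0.979, 0.001, 0.001]
ft_force: [-0.8, -0.9, 6.4]
grip_width: 0.0173
grasp_force: 59.3
tcp [0.3576 0.3098 0.0368] tooly 66.76 tilt z [ 0.0013  0.0011 -1.    ] F [-0.82 -0.92  6.43] t 3.52
 shift [-0.0005 -0.0028  0.0008]
```

```bash
python3 jog.py '{"rows":[[0,0,0,0,0,-0.05,0],[0,0,0,0,0,-0.1,0],[0,0,0,0,0,-0.16,0],[0,0,0,0,0,-0.2,0],[0,0,0,0,0,-0.2,0]]}'
python3 -c "
from h import *
delta([.64,.04,.24],99.7)"
```

```text
clock: 4.15
eef_pos: [0.3586, 0.3107, 0.2392]
tool_rot: [0.201, 0.979, 0.003, 0.002]
ft_force: [-0.6, 0.7, -2.6]
grip_width: 0.0175
grasp_force: 59.4
tcp [0.3586 0.3107 0.2392] tooly 66.76 tilt z [ 0.0053  0.0046 -1.    ] F [-0.62  0.67 -2.56] t 4.15
 shift [-0.3654 -0.1377 -0.0006]
 rz (tool) -0.5749 or 2.5667
```

Converted, -0.575 rad / 4 = -0.1438.

```bash
python3 jog.py '{"rows":[[0,0,-0.1438,-0.365,-0.138,0,0],[0,0,-0.1438,-0.365,-0.138,0,0],[0,0,-0.1438,-0.365,-0.138,0,0],[0,0,-0.1438,-0.365,-0.138,0,0],[0,0,-0.1438,-0.365,-0.138,0,0],[0,0,-0.1438,-0.365,-0.138,0,0],[0,0,-0.1438,-0.365,-0.138,0,0],[0,0,-0.1438,-0.365,-0.138,0,0],[0,0,-0.1438,-0.365,-0.138,0,0]]}'
python3 - <<'E'
from h import *
c=bot.calibration("wrist");I=bot.camera("wrist");cv2.imwrite("pics/w2.png",I[:,:,::-1]);np.savez("w2.npz",**c)
print("cam at",(-c["R"].T@c["t"]).round(3));delta([.64,.04,.24],99.7)
a=big(mask(I,(5,100,50),(20,255,255)));print("slab",cv2.boundingRect(a),rect(c,a,.024))
a=big(mask(I,(100,120,30),(125,255,255)));print("stop",cv2.boundingRect(a),rect(c,a,.030))
E
```

```text
clock: 5.28
eef_pos: [0.6368, 0.0386, 0.2336]
tool_rot: [-0.084, 0.996, 0.0, -0.002]
ft_force: [-0.6, -0.2, -0.5]
grip_width: 0.0175
grasp_force: 59.3
cam at [0.553 0.025 0.378]
tcp [0.6368 0.0392 0.2345] tooly 99.74 tilt z [-3.3e-03  2.0e-04 -1.0e+00] F [-0.42  0.4  -1.65] t 5.33
 shift [-0.0033  0.0003 -0.0056]
 rz (tool) 0.0008 or -3.1408
slab (177, 82, 114, 62) ((573.318359375, 1.7575225830078125), (69.15446472167969, 139.1682586669922), 7.514811038970947)
stop (316, 112, 22, 76) ((598.7349243164062, 125.74900817871094), (96.67730712890625, 20.360624313354492), 9.56796646118164)
```

View pics/w2.png

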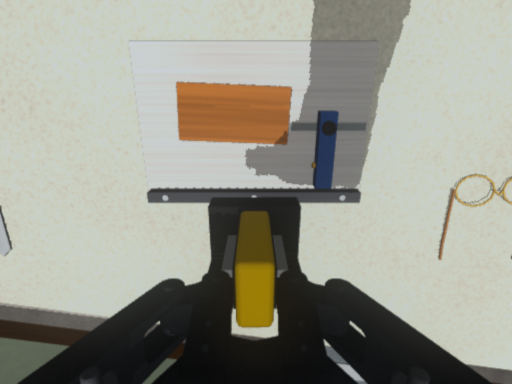

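The wrist view shows the plate top edge at row 40 and the fence level at rows 188–203. The slab is at (177–291, 82–144), the stop at (316–338, 112–188) with its plunger at (313,165), and the pusher is held upright.

```bash
python3 - <<'E'
from h import *
c=dict(np.load("w2.npz"));I=cv2.imread("pics/w2.png")[:,:,::-1].copy()
g=cv2.cvtColor(I,cv2.COLOR_RGB2GRAY).astype(int)
# fence: plate-side dark boundary & far boundary per column, outside gripper
cols=[x for x in range(155,205,2)]+[x for x in range(303,312,2)]+[x for x in range(342,356,2)]
up=[];dn=[]
for x in cols:
    r=np.where(g[170:215,x]<75)[0]+170; up.append((x,r[0]-.5)); dn.append((x,r[-1]+.5))
def line(P):
    d,_,r=np.linalg.svd(P[:,:2]-P[:,:2].mean(0)); return P[:,:2].mean(0),np.degrees(np.arctan2(*(r[0]*np.sign(r[0][1]))[::-1]))
for n,P,z in(("up@.012",up,.012),("up@.03",up,.03),("dn@.03",dn,.03)): print(n,line(onz(c,P,z)))
a=big(mask(I,(0,0,0),(179,255,75),(140,180,206,210)));x0=cv2.boundingRect(a)[0]
a2=big(mask(I,(0,0,0),(179,255,75),(303,186,370,206)));b=cv2.boundingRect(a2);x1=b[0]+b[2]
print("fence ends",x0,x1,onz(c,[[x0-.5,198],[x1-.5,198]],.03))
# plate near edge
for x in (150,200,250): print(x,g[34:48,x])
s=cv2.approxPolyDP(big(mask(I,(5,100,50),(20,255,255))),6,True)[:,0];print("slab corners",s.tolist(),(1000*onz(c,s,.024)).round(1).tolist())
E
```

```text
up@.012 (array([0.6757189 , 0.00862224]), np.float64(99.6559100576736))
up@.03 (array([0.66969551, 0.00941667]), np.float64(99.65591005767361))
dn@.03 (array([0.67600869, 0.01036096]), np.float64(99.20651185035065))
fence ends 149 359 [[ 0.70137953 -0.09579413  0.03      ]
 [ 0.65341651  0.18616688  0.03      ]]
150 [204 204 204 205 204 201 180 192 205 206 205 205 206 206]
200 [205 204 204 204 203 200 176 189 202 203 202 200 200 201]
250 [200 200 201 200 201 199 177 188 200 202 201 201 200 201]
slab corners [[177, 82], [180, 139], [286, 143], [290, 87]] [[548.1, -70.5, 24.0], [615.7, -61.4, 24.0], [597.8, 74.3, 24.0], [530.7, 65.3, 24.0]]
```

```bash
python3 - <<'E'
from h import *
c=dict(np.load("w2.npz"));I=cv2.imread("pics/w2.png")[:,:,::-1].copy()
g=cv2.cvtColor(I,cv2.COLOR_RGB2GRAY).astype(int)
for x in(160,190,350): print(x,g[180:210,x])
th=np.radians(9.65);ex=np.array([np.cos(th),np.sin(th)]);ey=np.array([-ex[1],ex[0]])
pj=lambda uv,z:[(p[:2]@ex*1000).round(1).tolist() for p in onz(c,uv,z)]
print("near edge ex",pj([[150,40.5],[200,40.5],[250,40.5]],.012))
print("up ex",pj([[160,187.5]],.012))
print("slab corners ex,ey",[((p[:2]@ex*1000).round(1),(p[:2]@ey*1000).round(1)) for p in onz(c,[[177,82],[180,139],[286,143],[290,87]],.024)])
a=big(mask(I,(100,120,30),(125,255,255)));P=onz(c,a[:,0],.03)[:,:2];print("stop ex",np.sort(P@ex)[[0,-1]],"ey",np.sort(P@ey)[[0,-1]])
a=mask(I,(100,120,30),(125,255,255))
for r in(115,140,150,175,183): q=np.where(a[r])[0]; print(r,q[[0,-1]],[(p[:2]@ey*1000).round(1) for p in onz(c,[[q[0]-.5,r]],.03)],[(p[:2]@ey*1000).round(1) for p in onz(c,[[q[0]-.5,r]],.012)],I[r,q[0]-3:q[0]+24:2].tolist()[:6])
E
```

```text
160 [201 203 205 205 203 203 201 171 112  66  52  54  66  78  81  81  82  81
  81  82  83  87 122 181 203 203 202 202 200 198]
190 [200 202 203 203 203 203 203 196 137  71  52  53  68  78  81  81  81  82
  81  81  82  85 121 178 196 197 199 200 200 199]
350 [122 122 122 126 125 126 127 122  95  63  51  51  59  73  78  80  79  80
  80  82  82  86 120 178 199 200 198 197 199 199]
near edge ex [481.9, 481.8, 481.8]
up ex [666.1]
slab corners ex,ey [(np.float64(528.6), np.float64(-161.4)), (np.float64(596.7), np.float64(-163.8)), (np.float64(601.8), np.float64(-26.9)), (np.float64(534.1), np.float64(-24.6))]
stop ex [0.56301595 0.6596684 ] ey [0.01343344 0.03385039]
115 [321 336] [np.float64(13.6)] [np.float64(17.9)] [[43, 44, 51], [37, 42, 58], [39, 54, 86], [38, 54, 86], [38, 53, 87], [39, 54, 87]]
140 [319 334] [np.float64(13.5)] [np.float64(17.7)] [[46, 48, 54], [34, 39, 55], [37, 52, 85], [36, 52, 85], [37, 53, 86], [37, 52, 86]]
150 [318 333] [np.float64(13.2)] [np.float64(17.4)] [[52, 56, 62], [33, 39, 53], [37, 52, 84], [36, 52, 85], [37, 53, 85], [37, 53, 86]]
175 [316 331] [np.float64(13.0)] [np.float64(17.3)] [[64, 68, 74], [34, 39, 52], [38, 53, 85], [39, 54, 87], [38, 53, 86], [38, 54, 86]]
183 [316 330] [np.float64(13.8)] [np.float64(18.1)] [[44, 47, 54], [36, 44, 59], [38, 54, 86], [39, 54, 85], [39, 54, 85], [40, 55, 86]]
```

```bash
cat >> h.py <<'E'
th=np.radians(9.65);EX=np.array([np.cos(th),np.sin(th)]);EY=np.array([-EX[1],EX[0]])
def go(ex,ey,z):
    o=bot.get_obs();p=o["eef_pos"];f=o["ft_force"]
    print("now ex,ey,z mm",(1000*np.array([p[:2]@EX,p[:2]@EY,p[2]])).round(1),"F ex,ey,z",np.round([f[:2]@EX,f[:2]@EY,f[2]],2))
    w=(ex*EX+ey*EY)/1000; delta([w[0],w[1],z/1000],99.65)
E
python3 -c "
from h import *
go(495,-94,150)"
```

```text
now ex,ey,z mm [634.3 -68.1 234.5] F ex,ey,z [-0.34  0.47 -1.65]
tcp [0.6368 0.0392 0.2345] tooly 99.74 tilt z [-3.3e-03  2.0e-04 -1.0e+00] F [-0.42  0.4  -1.65] t 5.33
 shift [ 0.1391 -0.0257  0.0849]
 rz (tool) 0.0016 or -3.1399
```

Converted, 0.0016 rad / 4 = 0.0004.

```bash
python3 jog.py '{"rows":[[0,0,0.0004,0.05,-0.01,0,0],[0,0,0.0004,0.1,-0.02,0.03,0],[0,0,0.0004,0.139,-0.0257,0.06,0],[0,0,0.0004,0.139,-0.0257,0.085,0],[0,0,0.0004,0.139,-0.0257,0.085,0],[0,0,0.0004,0.139,-0.0257,0.085,0]]}'
python3 -c "
from h import *
go(495,-94,52)"
```

```text
clock: 6.08
eef_pos: [0.5062, -0.0095, 0.1523]
tool_rot: [-0.084, 0.996, -0.0, 0.001]
ft_force: [-0.9, 0.6, -2.3]
grip_width: 0.0174
grasp_force: 59.3
now ex,ey,z mm [497.5 -94.2 152.3] F ex,ey,z [-0.82  0.8  -2.34]
tcp [ 0.5062 -0.0095  0.1523] tooly 99.69 tilt z [ 0.0023  0.     -1.    ] F [-0.95  0.65 -2.34] t 6.08
 shift [0.0027 0.0003 0.1003]
 rz (tool) 0.0007 or -3.1409
```

```bash
python3 jog.py '{"rows":[[0,0,0,0,0,0.05,0],[0,0,0,0,0,0.08,0],[0,0,0,0,0,0.097,0],[0,0,0,0,0,0.1,0],[0,0,0,0,0,0.1,0],[0,0,0,0,0,0.1,0]]}'
python3 -c "
from h import *
go(511,-94,52)"
```

```text
clock: 6.82
eef_pos: [0.5067, -0.0102, 0.0524]
tool_rot: [-0.084, 0.996, -0.0, 0.001]
ft_force: [0.9, -0.5, -2.0]
grip_width: 0.0173
grasp_force: 59.3
now ex,ey,z mm [497.8 -95.   52.4] F ex,ey,z [ 0.83 -0.68 -2.03]
tcp [ 0.5067 -0.0102  0.0524] tooly 99.62 tilt z [ 2.8e-03 -1.0e-04 -1.0e+00] F [ 0.93 -0.53 -2.03] t 6.83
 shift [-0.0132  0.001   0.0004]
 rz (tool) -0.0006 or 3.141
```

```bash
python3 jog.py '{"rows":[[0,0,0,-0.004,0,0,0],[0,0,0,-0.008,0,0,0],[0,0,0,-0.012,0,0,0],[0,0,0,-0.016,0,0,0],[0,0,0,-0.02,0,0,0],[0,0,0,-0.024,0,0,0],[0,0,0,-0.028,0,0,0],[0,0,0,-0.032,0,0,0],[0,0,0,-0.036,0,0,0],[0,0,0,-0.04,0,0,0]]}'
python3 - <<'E'
from h import *
go(570,-94,52)
I=bot.camera("top");c=bot.calibration("top");cv2.imwrite("pics/t2.png",I[:,:,::-1])
a=big(mask(I,(5,100,60),(20,255,255),(190,110,310,215)));print(cv2.boundingRect(a),rect(c,a,.024))
E
```

```text
clock: 8.07
eef_pos: [0.545, -0.0036, 0.051]
tool_rot: [-0.084, 0.996, 0.0, -0.0]
ft_force: [-1.0, 0.2, -2.1]
grip_width: 0.0176
grasp_force: 59.3
now ex,ey,z mm [536.7 -94.9  51. ] F ex,ey,z [-1.    0.37 -2.09]
tcp [ 0.545  -0.0036  0.051 ] tooly 99.61 tilt z [-1.e-04  0.e+00 -1.e+00] F [-1.05  0.2  -2.09] t 8.07
 shift [-0.0333  0.0009 -0.001 ]
 rz (tool) -0.0008 or 3.1408Traceback (most recent call last):
  File "<stdin>", line 4, in <module>
  File "h.py", line 23, in big
    return max(cs,key=cv2.contourArea)
ValueError: max() iterable argument is empty
```

```bash
python3 jog.py '{"rows":[[0,0,0,-0.004,0,0,0],[0,0,0,-0.008,0,0,0],[0,0,0,-0.012,0,0,0],[0,0,0,-0.016,0,0,0],[0,0,0,-0.02,0,0,0],[0,0,0,-0.024,0,0,0],[0,0,0,-0.027,0,0,0],[0,0,0,-0.03,0,0,0],[0,0,0,-0.032,0,0,0],[0,0,0,-0.034,0,0,0]]}'
python3 - <<'E'
from h import *
go(576,-94,52)
I=bot.camera("scene");c=bot.calibration("scene");cv2.imwrite("pics/s2.png",cv2.resize(I[150:270,180:340],(800,600),interpolation=cv2.INTER_CUBIC)[:,:,::-1])
a=big(mask(I,(5,100,60),(20,255,255),(205,190,320,245)));print(cv2.boundingRect(a),rect(c,a,.024))
E
```

```text
clock: 9.38
eef_pos: [0.5783, 0.002, 0.051]
tool_rot: [-0.084, 0.996, -0.0, -0.0]
ft_force: [-1.6, 0.1, -1.4]
grip_width: 0.0173
grasp_force: 59.3
now ex,ey,z mm [570.5 -94.9  51. ] F ex,ey,z [-1.57  0.37 -1.4 ]
tcp [0.5783 0.002  0.051 ] tooly 99.6 tilt z [-1.e-04 -0.e+00 -1.e+00] F [-1.61  0.1  -1.4 ] t 9.38
 shift [-0.0055  0.0009 -0.001 ]
 rz (tool) -0.0008 or 3.1408
(236, 210, 47, 23) ((634.5817260742188, 12.063484191894531), (76.40310668945312, 138.58656311035156), 9.400593757629395)
```

View pics/s2.png

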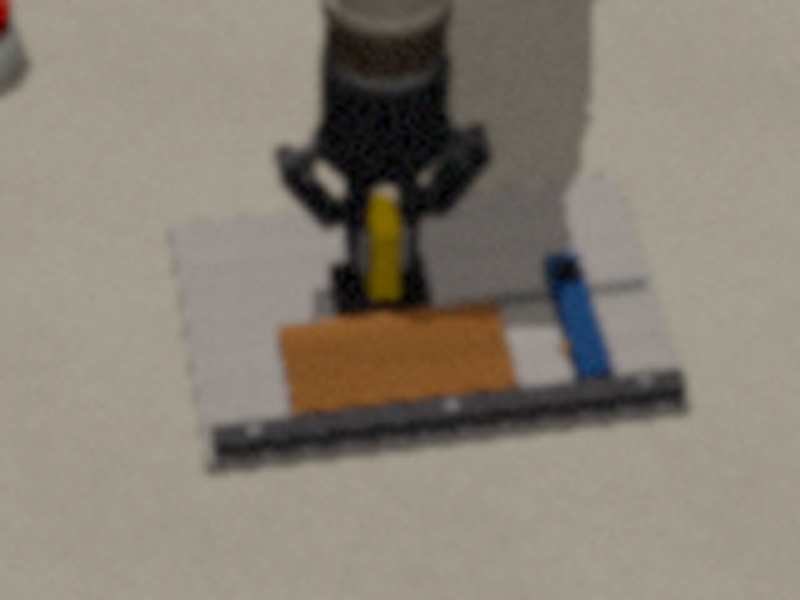

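The slab is square and about 6 mm from the fence, pushed only by the foot. I'll creep the rest.

```bash
python3 jog.py '{"rows":[[0,0,0,-0.001,0,0,0],[0,0,0,-0.002,0,0,0],[0,0,0,-0.003,0,0,0],[0,0,0,-0.004,0,0,0],[0,0,0,-0.004,0,0,0]]}'
python3 jog.py '{"rows":[[0,0,0,-0.001,0,0,0],[0,0,0,-0.001,0,0,0]]}'
python3 -c "
from h import *
go(576,-94,52)"
```

```text
clock: 10.05
eef_pos: [0.5824, 0.0028, 0.051]
tool_rot: [-0.084, 0.996, 0.0, 0.0]
ft_force: [-0.0, 0.1, -2.5]
grip_width: 0.0176
grasp_force: 59.3
clock: 10.3
eef_pos: [0.5833, 0.0029, 0.051]
tool_rot: [-0.084, 0.996, 0.0, 0.0]
ft_force: [-0.4, 0.0, -2.1]
grip_width: 0.0175
grasp_force: 59.3
now ex,ey,z mm [575.6 -94.9  51. ] F ex,ey,z [-0.41  0.09 -2.09]
tcp [0.5833 0.0029 0.051 ] tooly 99.6 tilt z [ 2.e-04  1.e-04 -1.e+00] F [-0.42  0.02 -2.09] t 10.3
 shift [-0.0004  0.0009 -0.001 ]
 rz (tool) -0.0008 or 3.1408
```

```bash
python3 jog.py '{"rows":[[0,0,0,-0.0005,0,0,0],[0,0,0,-0.001,0,0,0]]}'|grep force
python3 jog.py '{"rows":[[0,0,0,-0.0005,0,0,0],[0,0,0,-0.001,0,0,0]]}'|grep force
python3 -c "
from h import *
go(576,-94,52)"
```

```text
ft_force: [-1.7, -0.8, -1.0]
grasp_force: 59.3
ft_force: [-0.5, 0.2, -2.3]
grasp_force: 59.3
now ex,ey,z mm [577.5 -95.   51. ] F ex,ey,z [-0.47  0.24 -2.3 ]
tcp [0.5852 0.0032 0.051 ] tooly 99.6 tilt z [-1.e-04 -0.e+00 -1.e+00] F [-0.5   0.16 -2.3 ] t 10.8
 shift [ 0.0015  0.001  -0.001 ]
 rz (tool) -0.0009 or 3.1407
```

```bash
for i in 1; do python3 jog.py '{"rows":[[0,0,0,-0.0005,0,0,0],[0,0,0,-0.001,0,0,0]]}'|grep -E "ft|eef"; done
python3 jog.py '{"rows":[[0,0,0,-0.0005,0,0,0],[0,0,0,-0.001,0,0,0]]}'|grep -E "ft|eef"
```

```text
eef_pos: [0.5854, 0.0032, 0.0509]
ft_force: [-3.5, -3.0, -0.6]
eef_pos: [0.5856, 0.0032, 0.0506]
ft_force: [-7.1, -1.3, 0.6]
```

```bash
python3 - <<'E'
from h import *
go(576,-94,52)
I=bot.camera("scene");c=bot.calibration("scene")
a=big(mask(I,(5,100,60),(20,255,255),(205,190,320,245)));P=onz(c,a[:,0],.024)[:,:2]*1000
print(cv2.boundingRect(a),np.percentile(P@EX,[1,99]),np.percentile(P@EY,[1,99]))
E
```

```text
now ex,ey,z mm [577.8 -95.   50.6] F ex,ey,z [-7.16 -0.06  0.58]
tcp [0.5856 0.0032 0.0506] tooly 99.6 tilt z [-3.3e-03 -6.0e-04 -1.0e+00] F [-7.05 -1.26  0.58] t 11.3
 shift [ 0.0018  0.001  -0.0014]
 rz (tool) -0.0009 or 3.1407
(236, 212, 47, 21) [596.16089709 666.07665459] [-163.67299167  -26.55843134]
```

```bash
python3 jog.py '{"rows":[[0,0,0,0.004,0,0,0],[0,0,0,0.015,0,0,0],[0,0,0,0.025,0,-0.02,0],[0,0,0,0.025,0,-0.06,0],[0,0,0,0.025,0,-0.06,0]]}' | grep -E "clock|ft"
python3 -c "
from h import *
go(630,-212,110)"
```

```text
clock: 11.98
ft_force: [0.9, 0.2, -1.1]
now ex,ey,z mm [557.4 -95.4 114.9] F ex,ey,z [ 0.9   0.08 -1.06]
tcp [ 0.5655 -0.0006  0.1149] tooly 99.6 tilt z [ 9.3e-03  2.0e-04 -1.0e+00] F [ 0.87  0.23 -1.06] t 11.97
 shift [-0.0726 -0.1165  0.0058]
 rz (tool) -0.0009 or 3.1407
```

```bash
python3 jog.py '{"rows":[[0,0,0,-0.02,-0.05,0,0],[0,0,0,-0.04,-0.1,0,0],[0,0,0,-0.0735,-0.117,0,0],[0,0,0,-0.0735,-0.117,0,0],[0,0,0,-0.0735,-0.117,0,0],[0,0,0,-0.0735,-0.117,0,0]]}' | grep -E "clock|ft"
python3 - <<'E'
from h import *
go(630,-212,52)
I=bot.camera("top");c=bot.calibration("top")
a=big(mask(I,(5,100,60),(20,255,255),(190,110,310,215)));P=onz(c,a[:,0],.024)[:,:2]*1000
print(cv2.boundingRect(a),np.percentile(P@EX,[1,99]),np.percentile(P@EY,[1,99]),rect(c,a,.024))
E
```

```text
clock: 12.72
ft_force: [-1.0, 0.1, -1.5]
now ex,ey,z mm [ 626.9 -211.   110.7] F ex,ey,z [-0.94  0.24 -1.47]
tcp [ 0.6534 -0.103   0.1107] tooly 99.65 tilt z [-1.4e-03  3.0e-04 -1.0e+00] F [-0.96  0.08 -1.47] t 12.72
 shift [-0.0032 -0.001   0.0587]
 rz (tool) 0.0 or -3.1416
(227, 134, 27, 30) [597.44093327 668.12815549] [-95.86472891 -25.5418624 ] ((633.9540405273438, 46.14845657348633), (70.98027801513672, 70.66485595703125), 9.33834171295166)
```

```bash
python3 jog.py '{"rows":[[0,0,0,-0.002,0,0.025,0],[0,0,0,-0.002,0,0.048,0],[0,0,0,-0.002,0,0.056,0],[0,0,0,-0.002,0,0.056,0],[0,0,0,-0.002,0,0.056,0]]}' | grep -E "clock|ft"
python3 -c "
from h import *
go(630,-159,52)"
```

```text
clock: 13.4
ft_force: [0.0, -0.3, -1.6]
now ex,ey,z mm [ 630.6 -212.1   56.4] F ex,ey,z [-0.03 -0.28 -1.61]
tcp [ 0.6573 -0.1034  0.0564] tooly 99.61 tilt z [ 2.2e-03 -4.0e-04 -1.0e+00] F [ 0.01 -0.28 -1.61] t 13.4
 shift [0.0007 0.0531 0.0044]
 rz (tool) -0.0007 or 3.1409
```

```bash
python3 jog.py '{"rows":[[0,0,0,0,0.004,0.003,0],[0,0,0,0,0.008,0.0045,0],[0,0,0,0,0.012,0.0045,0],[0,0,0,0,0.016,0.0045,0],[0,0,0,0,0.02,0.0045,0],[0,0,0,0,0.024,0.0045,0],[0,0,0,0,0.028,0.0045,0],[0,0,0,0,0.032,0.0045,0],[0,0,0,0,0.036,0.0045,0],[0,0,0,0,0.04,0.0045,0]]}' | grep -E "clock|ft"
python3 - <<'E'
from h import *
go(630,-159,52)
I=bot.camera("scene");c=bot.calibration("scene");cv2.imwrite("pics/s3.png",cv2.resize(I[150:270,180:340],(800,600),interpolation=cv2.INTER_CUBIC)[:,:,::-1])
a=big(mask(I,(5,100,60),(20,255,255),(205,190,320,245)));P=onz(c,a[:,0],.024)[:,:2]*1000
print(cv2.boundingRect(a),np.percentile(P@EX,[1,99]),np.percentile(P@EY,[1,99]))
E
```

```text
clock: 14.65
ft_force: [-0.2, -1.9, -2.0]
now ex,ey,z mm [ 629.9 -171.8   50.6] F ex,ey,z [-0.51 -1.86 -2.05]
tcp [ 0.6498 -0.0638  0.0506] tooly 99.6 tilt z [ 1.e-04 -1.e-04 -1.e+00] F [-0.19 -1.92 -2.05] t 14.65
 shift [-0.0001  0.0128 -0.0014]
 rz (tool) -0.0009 or 3.1407
(243, 211, 47, 21) [599.4738501  665.58831204] [-142.38261173   -5.24813089]
```

View pics/s3.png

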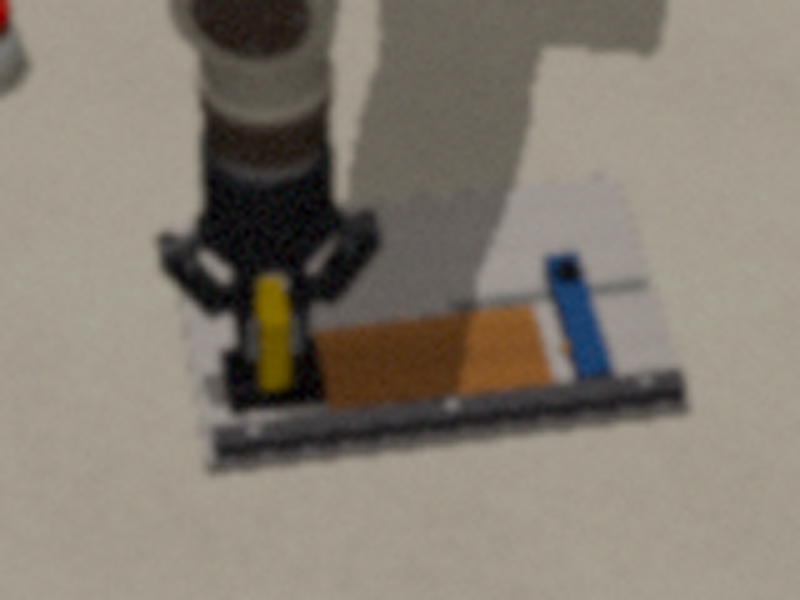

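The slab is sliding along the fence, with about 14 mm left to the stop.

```bash
python3 jog.py '{"rows":[[0,0,0,0,0.002,0,0],[0,0,0,0,0.004,0,0],[0,0,0,0,0.006,0,0],[0,0,0,0,0.008,0,0],[0,0,0,0,0.0095,0,0],[0,0,0,0,0.0105,0,0],[0,0,0,0,0.011,0,0]]}' | grep -E "clock|ft"
python3 jog.py '{"rows":[[0,0,0,0,0.0005,0,0],[0,0,0,0,0.001,0,0]]}' | grep -E "clock|ft"
python3 -c "
from h import *
go(630,-159,52)"
```

```text
clock: 15.58
ft_force: [-0.6, -1.2, -1.4]
clock: 15.82
ft_force: [0.1, -1.5, -0.8]
now ex,ey,z mm [ 629.9 -160.    50.5] F ex,ey,z [-0.15 -1.45 -0.78]
tcp [ 0.6478 -0.0522  0.0505] tooly 99.6 tilt z [ 0.e+00 -1.e-04 -1.e+00] F [ 0.09 -1.46 -0.78] t 15.82
 shift [-0.0001  0.001  -0.0015]
 rz (tool) -0.0009 or 3.1407
```

```bash
python3 jog.py '{"rows":[[0,0,0,0,0.0005,0,0],[0,0,0,0,0.001,0,0]]}' | grep -E "eef|ft"
python3 jog.py '{"rows":[[0,0,0,0,0.0005,0,0],[0,0,0,0,0.001,0,0]]}' | grep -E "eef|ft"
python3 -c "
from h import *
go(630,-159,52)"
```

```text
eef_pos: [0.6476, -0.0511, 0.0505]
ft_force: [0.3, -1.5, -1.0]
eef_pos: [0.6475, -0.0501, 0.0505]
ft_force: [0.1, -1.0, -1.2]
now ex,ey,z mm [ 629.9 -158.    50.5] F ex,ey,z [-0.11 -1.   -1.22]
tcp [ 0.6475 -0.0501  0.0505] tooly 99.6 tilt z [ 1.e-04  0.e+00 -1.e+00] F [ 0.06 -1.   -1.22] t 16.32
 shift [-0.0001 -0.001  -0.0015]
 rz (tool) -0.0009 or 3.1407
```

```bash
python3 jog.py '{"rows":[[0,0,0,0,0.0005,0,0],[0,0,0,0,0.001,0,0]]}' | grep -E "eef|ft"
python3 jog.py '{"rows":[[0,0,0,0,0.0005,0,0],[0,0,0,0,0.001,0,0]]}' | grep -E "eef|ft"
python3 -c "
from h import *
go(630,-159,52)"
```

```text
eef_pos: [0.6473, -0.0494, 0.0505]
ft_force: [0.1, -1.5, -1.1]
eef_pos: [0.6473, -0.0493, 0.0506]
ft_force: [0.3, -5.8, -0.5]
now ex,ey,z mm [ 629.9 -157.1   50.6] F ex,ey,z [-0.64 -5.81 -0.51]
tcp [ 0.6473 -0.0493  0.0506] tooly 99.56 tilt z [ 5.0e-04 -2.1e-03 -1.0e+00] F [ 0.35 -5.83 -0.51] t 16.82
 shift [-0.0001 -0.0019 -0.0014]
 rz (tool) -0.0015 or 3.1401
```

```bash
python3 jog.py '{"rows":[[0,0,0,0,-0.004,0,0],[0,0,0,0,-0.015,0,0],[0,0,0,0,-0.022,-0.02,0],[0,0,0,0,-0.022,-0.06,0],[0,0,0,0.02,-0.022,-0.06,0],[0,0,0,0.02,-0.022,-0.06,0]]}' | grep -E "clock|ft"
python3 -c "
from h import *
go(555,-57,110)"
```

```text
clock: 17.58
ft_force: [0.1, 0.5, -0.8]
now ex,ey,z mm [ 609.  -178.1  110.9] F ex,ey,z [ 0.21  0.48 -0.77]
tcp [ 0.6302 -0.0735  0.1109] tooly 99.56 tilt z [-5.e-04  8.e-04 -1.e+00] F [ 0.12  0.51 -0.77] t 17.57
 shift [0.0542 0.121  0.001 ]
 rz (tool) -0.0015 or 3.1401
```

The manual's scale: turns go in shares of 4 rad. Converting my numbers, -0.0015 rad / 4 = -0.0004.

```bash
python3 jog.py '{"rows":[[0,0,-0.0004,0.03,0.04,0,0],[0,0,-0.0004,0.054,0.08,0,0],[0,0,-0.0004,0.054,0.121,0,0],[0,0,-0.0004,0.054,0.121,0,0],[0,0,-0.0004,0.054,0.121,0,0],[0,0,-0.0004,0.054,0.121,0.03,0],[0,0,-0.0004,0.054,0.121,0.05,0],[0,0,-0.0004,0.054,0.121,0.059,0],[0,0,-0.0004,0.054,0.121,0.059,0],[0,0,-0.0004,0.054,0.121,0.059,0]]}' | grep -E "clock|ft"
python3 -c "
from h import *
go(577.7,-57,51)"
```

```text
clock: 18.82
ft_force: [-0.1, 0.6, -1.7]
now ex,ey,z mm [556.9 -57.4  52.3] F ex,ey,z [-0.04  0.59 -1.66]
tcp [0.5586 0.0368 0.0523] tooly 99.66 tilt z [ 1.6e-03  1.0e-04 -1.0e+00] F [-0.14  0.57 -1.66] t 18.82
 shift [-0.0208  0.0004  0.0014]
 rz (tool) 0.0001 or -3.1415
```

```bash
python3 jog.py '{"rows":[[0,0,0,-0.004,0,0.001,0],[0,0,0,-0.008,0,0.001,0],[0,0,0,-0.012,0,0.001,0],[0,0,0,-0.015,0,0.001,0],[0,0,0,-0.017,0,0.001,0],[0,0,0,-0.018,0,0.001,0],[0,0,0,-0.019,0,0.001,0],[0,0,0,-0.02,0,0.001,0]]}' | grep -E "clock|ft"
python3 jog.py '{"rows":[[0,0,0,-0.0005,0,0,0],[0,0,0,-0.001,0,0,0],[0,0,0,-0.001,0,0,0]]}' | grep -E "eef|ft"
python3 -c "
from h import *
go(577.7,-57,51)"
```

```text
clock: 19.82
ft_force: [0.2, -0.3, -1.8]
eef_pos: [0.5784, 0.0406, 0.0505]
ft_force: [-0.4, -0.3, -1.8]
now ex,ey,z mm [577.  -56.9  50.5] F ex,ey,z [-0.43 -0.26 -1.8 ]
tcp [0.5784 0.0406 0.0505] tooly 99.68 tilt z [ 0.  0. -1.] F [-0.38 -0.33 -1.8 ] t 20.2
 shift [-0.0007 -0.0001 -0.0005]
 rz (tool) 0.0006 or -3.141
```

```bash
python3 jog.py '{"rows":[[0,0,0,-0.0005,0,0,0],[0,0,0,-0.001,0,0,0]]}' | grep -E "eef|ft"
python3 jog.py '{"rows":[[0,0,0,-0.0005,0,0,0],[0,0,0,-0.001,0,0,0]]}' | grep -E "eef|ft"
python3 -c "
from h import *
go(577.7,-57,51)"
```

```text
eef_pos: [0.5789, 0.0407, 0.0504]
ft_force: [-1.0, -0.1, -1.6]
eef_pos: [0.5791, 0.0408, 0.0502]
ft_force: [-4.7, -0.7, -0.6]
now ex,ey,z mm [577.7 -56.9  50.2] F ex,ey,z [-4.74  0.14 -0.63]
tcp [0.5791 0.0408 0.0502] tooly 99.68 tilt z [-2.5e-03 -4.0e-04 -1.0e+00] F [-4.69 -0.66 -0.63] t 20.7
 shift [ 0.     -0.0001 -0.0008]
 rz (tool) 0.0006 or -3.141
```

```bash
python3 jog.py '{"rows":[[0,0,0,0.004,0,0,0],[0,0,0,0.015,0,0,0],[0,0,0,0.022,0,-0.03,0],[0,0,0,0.022,0,-0.09,0],[0,0,0,0,0,-0.15,0],[0,0,0,-0.058,-0.01,-0.18,0],[0,0,0,-0.058,-0.01,-0.185,0],[0,0,0,-0.058,-0.01,-0.185,0],[0,0,0,-0.058,-0.01,-0.185,0]]}' | grep -E "clock|ft"
python3 - <<'E'
from h import *
go(577.7,-57,51)
c=bot.calibration("wrist");I=bot.camera("wrist");cv2.imwrite("pics/w3.png",cv2.resize(I[40:220,120:380],(780,540),interpolation=cv2.INTER_CUBIC)[:,:,::-1]);cv2.imwrite("pics/w3raw.png",I[:,:,::-1]);np.savez("w3.npz",**c)
a=big(mask(I,(5,100,40),(20,255,255),(140,50,380,215)));P=onz(c,a[:,0],.024)[:,:2]*1000
print(cv2.boundingRect(a),rect(c,a,.024),np.percentile(P@EX,[1,99]),np.percentile(P@EY,[1,99]))
E
```

```text
clock: 21.82
ft_force: [-1.0, 0.2, -1.8]
now ex,ey,z mm [635.1 -66.6 234.2] F ex,ey,z [-1.    0.34 -1.84]
tcp [0.6373 0.0408 0.2342] tooly 99.69 tilt z [-3.4e-03 -2.0e-04 -1.0e+00] F [-1.04  0.16 -1.84] t 21.82
 shift [0.0568 0.0096 0.1834]
 rz (tool) 0.0007 or -3.1409
(208, 138, 108, 53) ((632.4432373046875, 49.83722686767578), (70.61615753173828, 139.94906616210938), 9.66327953338623) [596.52585343 667.17138281] [-126.44110093   12.97143185]
```

View pics/w3.png

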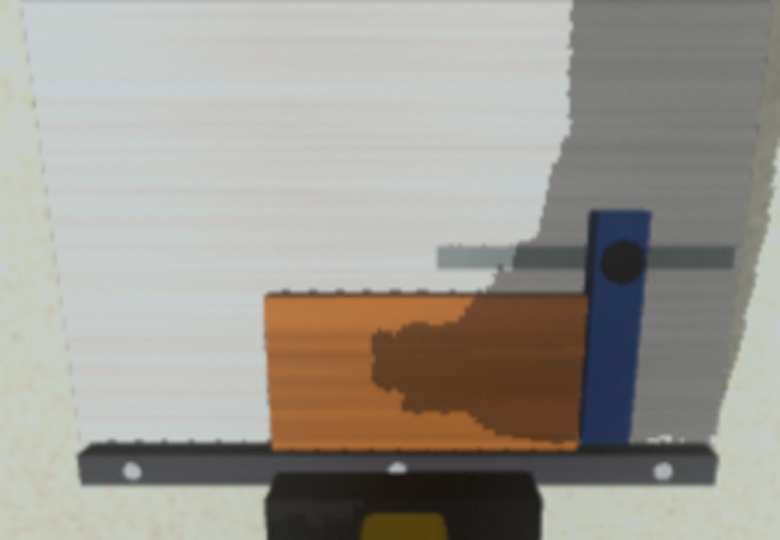

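The wrist view shows the slab's long edge along the whole fence (row ~450 in the crop). Its short edge is against the stop at column ~585, and its yaw of 9.66° equals the jig's. Now I'll set the pusher down at its old place.

```bash
python3 -c "
from h import *
delta([.36,.30,.2])"
```

```text
tcp [0.6373 0.0408 0.2343] tooly 99.69 tilt z [-3.2e-03 -2.0e-04 -1.0e+00] F [ 0.03  0.54 -2.2 ] t 21.88
 shift [0.2296 0.3022 0.0352]
```

```bash
python3 jog.py '{"rows":[[0,0,0,0.23,0.302,0,0],[0,0,0,0.23,0.302,0,0],[0,0,0,0.23,0.302,0,0],[0,0,0,0.23,0.302,0,0],[0,0,0,0.23,0.302,0,0],[0,0,0,0.23,0.302,0,0],[0,0,0,0.23,0.302,0,0],[0,0,0,0.23,0.302,0.06,0],[0,0,0,0.23,0.302,0.12,0],[0,0,0,0.23,0.302,0.14,0]]}' | grep -E "clock|ft"
python3 jog.py '{"rows":[[0,0,0,0,0,0,0],[0,0,0,0,0,0,0]]}' | grep clock
python3 -c "
from h import *
delta([.36,.30,.037]);print(bot.get_obs()['joint_pos'].round(2))"
```

```text
clock: 23.12
ft_force: [0.2, -0.2, -1.8]
clock: 23.38
tcp [0.3625 0.2999 0.0966] tooly 99.65 tilt z [ 0.0016  0.0012 -1.    ] F [ 0.82 -0.1  -2.25] t 23.38
 shift [0.0025 0.0004 0.0596]
[ 0.69  0.29 -0.3   0.98 -0.    0.52]
```

```bash
python3 jog.py '{"rows":[[0,0,0,0,0,0.02,0],[0,0,0,0,0,0.04,0],[0,0,0,0,0,0.05,0],[0,0,0,0,0,0.054,0],[0,0,0,0,0,0.057,0],[0,0,0,0,0,0.058,0],[0,0,0,0,0,0.058,0]]}' | grep -E "eef|ft"
python3 jog.py '{"rows":[[0,0,0,0,0,0.0005,0],[0,0,0,0,0,0.001,0]]}' | grep -E "eef|ft"
python3 -c "
from h import *
delta([.36,.30,.037])"
```

```text
eef_pos: [0.3618, 0.3, 0.0378]
ft_force: [0.0, -0.2, -1.5]
eef_pos: [0.3618, 0.3, 0.0369]
ft_force: [-1.3, -1.5, 4.2]
tcp [0.3618 0.3    0.0369] tooly 99.69 tilt z [ 4.e-04  3.e-04 -1.e+00] F [-1.31 -1.54  4.22] t 24.5
 shift [ 0.0018  0.0003 -0.0001]
```

Contact with the bench at 36.9 mm, the same as at the grasp. Open, then retreat straight up.

```bash
python3 jog.py '{"rows":[[0,0,0,0,0,0,0.03],[0,0,0,0,0,0,0.06],[0,0,0,0,0,0,0.06],[0,0,0,0,0,0,0.06],[0,0,0,0,0,-0.02,0.06],[0,0,0,0,0,-0.06,0.06],[0,0,0,0,0,-0.12,0.06],[0,0,0,0,0,-0.16,0.06],[0,0,0,0.06,0,-0.18,0.06],[0,0,0,0.06,0,-0.18,0.06]]}'
python3 - <<'E'
from h import *
c=bot.calibration("scene");I=bot.camera("scene")
a=big(mask(I,(5,100,40),(20,255,255),(205,190,320,245)));P=onz(c,a[:,0],.024)[:,:2]*1000
print(np.percentile(P@EX,[1,99]),np.percentile(P@EY,[1,99]))
ct=bot.calibration("top");T=bot.camera("top")
a=big(mask(T,(5,100,40),(20,255,255),(190,110,310,215)));print(rect(ct,a,.024))
A=cv2.resize(I[110:270,140:430],(780,430));cv2.imwrite("pics/f.png",A[:,:,::-1])
E
```

```text
clock: 25.75
eef_pos: [0.3006, 0.2894, 0.2184]
tool_rot: [-0.085, 0.996, 0.001, 0.001]
ft_force: [0.3, 0.6, -0.3]
grip_width: 0.0601
grasp_force: 0.0
[599.96655411 666.12527872] [-127.39620812   11.04192211]
((633.6887817382812, 49.572288513183594), (72.37715148925781, 137.00624084472656), 9.376477241516113)
```

View pics/f.png

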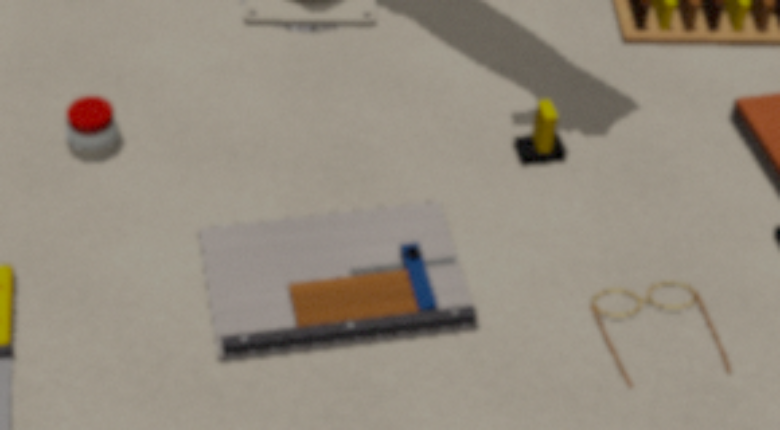

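The slab sits in the corner at (355,297), the push block stands upright at (543,140), and the bystanders have not moved.

```bash
python3 -c "
from workcell import bot
print(bot.job_done())"
```

```text
the job is handed in; nothing more can be done
None
```

The slab lies flush against the fence and the side stop by contact force and camera, the push block stands upright and released on the bench off the jig, and the job was handed in at about 26 s.

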